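Lock a lamp module into the photometer's bayonet socket

TASK

Fit the white lamp module to the photometer's socket. Lift it out of its slanted rest, stand it upright on the worktop and let go of it, then take it from above, push it down fully into the socket with its lugs through the slot, and turn it clockwise (seen from above) a quarter turn until it stops and is locked. Leave the beaker, the dish, the dropper bottle and the pipette bulb where they are.

Things in the scene. Friction and masses are not known exactly. Their poses are not given: they have to be found in the camera images.
- lamp: Lamp module, loose, about 0.16 kg, 100 mm high. Origin: centre of its flat underside, z up its axis to the flat top. Round neck 32 mm across from z 0 to 30 (chamfered foot 28 mm across), dark flange 52 mm across from z 30 to 36, square white body above. A half turn about z changes nothing. It starts in the rest with its z axis 45 degrees above level, head up and away from the robot, y axis level.
- lamp_grip (a point): Middle of the lamp's square white grip body, on its axis 76 mm above the underside; axes as the lamp's. The body is 36 x 36 mm, faces square to lamp x and y, from lamp z 36 to 100 mm. Its two y faces (the lug sides) and the top carry red stripes.
- lamp_lugs (a point): Centre of the lamp's steel cross bar, on its axis 8 mm above the underside; axes as the lamp's. The bar passes through the neck and makes two opposite lugs along lamp y: 60 mm tip to tip, 8 mm wide (x), 8 mm high (lamp z 4 to 12 mm).
- rest: Fixed slanted grey rest on a dark base 134 x 68 x 8 mm; origin at the centre of the underside. The lamp's head leans along rest +x, roughly away from the robot. The lamp's underside centre is at rest x -35, z 30 mm. Its +x face lies on a bed 30 mm wide, so fingers can take the two y faces from lamp z 56 to 96 mm, from above. Low cheeks at lamp z 48 to 53 mm only. It lifts out straight up.
- rest_hood (a point): Middle of the upper edge of the rest's hood (68 mm wide in y, top about 130 mm above the worktop). It stands across the lamp's axis from 24 to 46 mm beyond the lamp's top and bars the gripper from taking the head along the axis. The lamp clears it when lifted straight up.
- socket: The fixed photometer lamp socket: a 100 x 100 mm box, white sides, aluminium top 60 mm above the worktop, front panel on its -x side. Origin: centre of the underside, z up.
- socket_mouth (a point): Centre of the opening, level with the socket's top; axes as the socket's. The hole is an octagon 37 mm across flats with a slot for the lugs through it. The top plate is 16 mm thick over a cavity 18 mm high. Fully home, the lamp's flange lies on the top and its underside is 30 mm below this point.
- socket_slot (a point): Same point as socket_mouth. The lug slot runs along socket y, 65 mm long, 14 mm wide (red marks at its ends). Once home, turn the lamp clockwise seen from above by 90 degrees: its lugs then lie along socket x (green marks) under the plate, with stops about 3 degrees further. The other way it stops before 60 degrees, unlocked. No spring or detent, light friction only.
- beaker: Loose glass beaker, 45 mm across, 58 mm high, origin at the centre of its underside; a bystander.
- dish: Loose petri dish, 60 mm across, 13 mm high, origin at the centre of its underside; a bystander.
- dropper: Loose small brown dropper bottle with black cap, 33 mm across, 90 mm high, origin at the centre of its underside; a bystander.
- pipette_bulb: Loose red rubber-like pipette bulb, 56 mm across, 82 mm high, origin at the centre of its underside; a bystander.

How it is judged:
On the way:
1. the lamp module stands upright on the worktop, let go (height (world z) of lamp below 0.006 m and angle between lamp's own z axis and vertical below 0.1 rad and contact force between lamp and the fingers below 0.1 N), for 0.2 s.
At the end, for the whole second after the job is handed in: The lamp module sits in the socket, centred within 6 mm, its underside at least 26 mm below the socket's top, upright within 0.1 rad, its lugs turned to within 20 degrees (0.35 rad) of the socket's x axis, at rest (horizontal distance between lamp and socket_mouth below 0.006 m and z of lamp in the frame of socket_mouth below -0.026 m and angle between lamp's own z axis and vertical below 0.1 rad and angle between the y axis of lamp and the x axis of socket, either way round below 0.35 rad and linear speed of lamp below 0.02 m/s); the robot touches nothing.
It fails at once if a bystander (beaker, dish, dropper bottle, pipette bulb) is moved more than 30 mm (distance of any of beaker, dish, dropper, pipette_bulb from where it was at the start of the episode above 0.03 m).
It also fails if it takes over 61 s, if anything falls off the work surface, if the arm or the gripper's body presses on something with over 40 N, if the wrist force passes 120 N, or if a joint passes its speed limit or range.

ROBOT

A 7-joint arm with a two-finger parallel gripper is mounted at the origin on a cart in front of the work surface, level with it; the furniture and walls round the work are solid. World frame = base frame: x ahead of the robot, y to its left, z up, the work surface at z = 0. Lengths are in m, angles in rad, forces in N, time in s.
With the tool pointing down it reaches from about 0.35 to 0.9 m from the base axis. Payload 8.1 kg.
Tool frame: the origin (TCP) lies on the centre line of the jaws, within the pads' length; the fingertips stand 19 mm ahead of it and the grasp point (between the pads) is the TCP (arm.tip_reach is the distance from the TCP to the fingertips, in m); z points along the fingers, y is the line along which they close (so a half turn about z gives the same grasp; the last joint's range is limited). The gripper opens to 92 mm and grips with 3 to 60 N. Pads are 19 mm wide; open, the fingers measure 130 mm over their backs; the gripper's body (75 mm by 190 mm) begins 47 mm behind the grasp point.
Start: joints at [1.219, 0.434, 0.025, 1.573, -0.012, 1.134, -0.075], TCP at [0.154, -0.606, 0.246] pointing down, gripper open.
Joint ranges: [-2.62, 2.62], [-0.44, 2.09], [-1.27, 1.32], [0.08, 2.57], [-1.32, 4.46], [0.12, 2], [-2.74, 2.74]. Speed limits (rad/s): [2.22, 2.22, 3.01, 3.01, 3.14, 3.14, 3.14].

INTERFACE

Orientations are given as a rotation vector (axis times angle).
In Python, from cell import arm gives the robot as it stands.
- The arm moves only by the tool arm_command, never from a script. Its argument "targets" is a list that holds one entry, the list of rows, each a list of 6 numbers: the shift along the tool's x, y, z in m, then the turn, a rotation vector about the tool's x, y, z in rad. A call has 1 to 10 rows; each row shifts and turns the commanded pose from where the row before left it, along the tool's axes as they then stand; what a row does not reach is not made up. A row lasts 1/8 s, in which the tool goes at most 62.5 mm and 10.7 degrees, less where a joint would pass 70% of its speed; a pose out of reach is approached as far as the arm can. A call with a gripper value outside its range is refused whole. "jaw" is the finger opening in m, from 0 to 0.0918, set as the call begins (left out, the last holds). The fingers move at their own pace and stop on an object; "newtons" is the grip in N (left out, the last holds). Time passes only in rows, so rows that do not move let the fingers close. It gives the time, the measured TCP pose, the force, the opening and the grip force at its end, in the units of the state.
- arm.observe(): the state, without advancing time (a new reading comes with each control period).
- arm.get_image(name): name is "side" or "top"; returns a dict with "pixels" (400x640x3 uint8, red, green, blue), "z_map" (400x640 float32, m along the optical axis (not along the pixel's ray), 0 where there is no reading), "fx", "fy", "cx", "cy" (pixels), "xyz" and "rotation" of the camera in the world. Camera axes: x right, y down, z forward; pixel columns grow to the right and rows downward; lengths in m; the calibration is good to about 2 mm. A picture is of the moment at which its call begins.
- arm.sign_off(): hands the job in; it is judged then, once.
The state is a dict: "clock": time; "joints": joint angles; "dq": joint speeds; "joint_efforts": joint torques, N m; "position": TCP position; "ee_rot": TCP orientation; "force": force on the tool from outside, world axes, zero at the start; "ft_torque": the same for the moment, N m; "width": opening from 0.0 (shut) to 1.0 (fully open); "gripper_force": force on a finger pad.
Only numpy, scipy, OpenCV 4.12 (cv2) and the standard library are available. Lean on these libraries where they do the work, as an engineer would, in place of code of your own. Each camera call takes 0.05 s, during which the arm holds its last target. There are 200 camera calls.

## Working session

There is one attempt and no reset: what is moved stays moved. The work goes in short steps, Python scripts to look and compute and a tool call to move; the robot and the scene stay as the last step left them, time stands still between calls to the robot, and variables do not carry over. Pictures are saved under pics/ and viewed, at most 13 in all, crops included, and the job is handed in when it is done.

Besides the shell and the picture viewer there is one more tool, called as a command line: name --argument value ..., lists and objects as JSON in quotes. arm_command: Moves the arm, as the interface text tells. Its arguments: {"type":"object","properties":{"targets":{"type":"array","items":{"type":"array","items":{"type":"array","items":{"type":"number"}}}},"jaw":{"type":"number"},"newtons":{"type":"number"}},"required":["targets"]}

```bash
mkdir -p pics; cat > h.py <<'E'
import numpy as np, cv2
from cell import arm
from scipy.spatial.transform import Rotation as R
def snap(n,f=None):
    im=arm.get_image(n)
    if f: cv2.imwrite(f'pics/{f}.png',im['pixels'][:,:,::-1])
    return im
def rot(im):
    r=np.array(im['rotation'],float)
    return r if r.shape==(3,3) else R.from_rotvec(r).as_matrix()
def cloud(im):
    z=im['z_map']; v,u=np.mgrid[:z.shape[0],:z.shape[1]]
    p=np.stack([(u-im['cx'])/im['fx']*z,(v-im['cy'])/im['fy']*z,z],-1)
    return p@rot(im).T+np.array(im['xyz'])
E
python3 - <<'E'
from h import *
for n in('top','side'):
    im=snap(n,n+'0'); print(n,im['xyz'],im['rotation'],im['fx'],im['cx'],im['cy'])
print(arm.observe())
E
```

```text
top [0.50018183 0.10146644 1.53654252] [-2.15411666  2.21788585 -0.06859872] 433.19801359490725 320.60737658685673 202.17797932549047
side [ 0.42126685 -0.90972036  0.76442632] [-2.14323849  0.20041263 -0.07345892] 479.2714356611131 322.2789331469964 197.46200238281503
{'clock': 0.1, 'joints': array([ 1.21939968,  0.43516869,  0.02495913,  1.57397246, -0.01160415,
        1.13401001, -0.07511743]), 'dq': array([-4.81695463e-04, -8.48190754e-04, -6.51342241e-05, -1.94720285e-03,
        4.26590573e-04, -4.13976451e-04, -4.70377200e-04]), 'joint_efforts': array([ 3.74531548e-03, -6.69135475e+01,  9.88028795e-01, -3.15147436e+01,
       -6.06593722e-02,  3.74877232e-02,  1.20597824e-04]), 'position': array([ 0.15375655, -0.60535855,  0.24502672]), 'ee_rot': array([-3.11595844e+00, -3.89513056e-01,  4.60169348e-04]), 'force': array([-0.35083548, -0.89619258,  0.02749223]), 'ft_torque': array([-0.0001878 ,  0.03611315,  0.06638303]), 'gripper_force': 0.0, 'width': 0.9997685993764197}
```

View pics/top0.png

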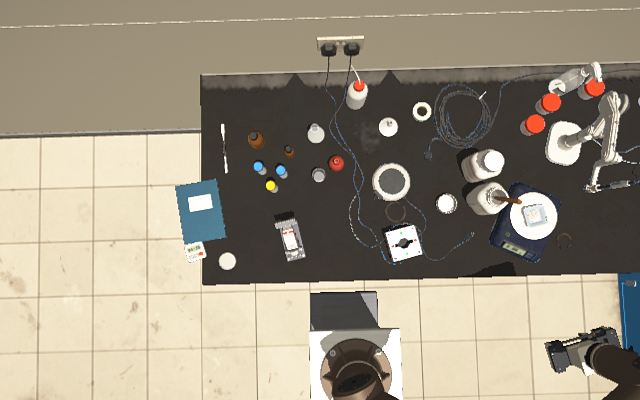

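View pics/side0.png

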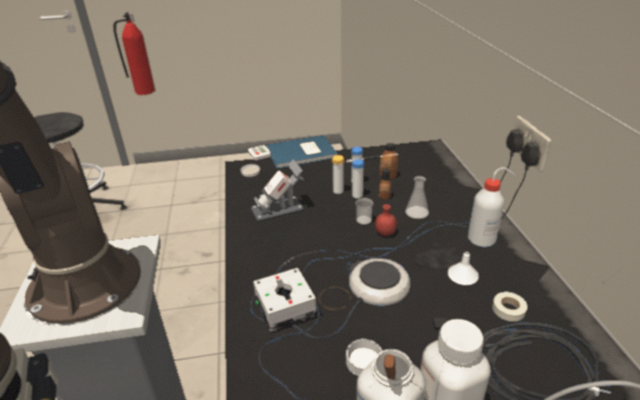

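Top view: +x is up and +y left. The lamp in its rest is at (290,238) and the socket at (403,243). The beaker (319,175), bulb (337,162) and dropper (289,150) are behind them, and the worktop between lamp and socket is clear. The side view shows the lamp at (275,188) and the socket at (285,295).

```bash
python3 - <<'E'
from h import *
T=snap('top');S=snap('side')
big=[]
for im,n,boxes in((T,'top',{'rest':(268,205,312,268),'sock':(378,215,430,270)}),(S,'side',{'rest':(245,155,310,225),'sock':(245,262,325,332)})):
    P=cloud(im);hsv=cv2.cvtColor(im['pixels'],cv2.COLOR_RGB2HSV)
    for k,(a,b,c,d) in boxes.items():
        p=P[b:d,a:c].reshape(-1,3);h=hsv[b:d,a:c].reshape(-1,3).astype(int)
        big.append(cv2.resize(im['pixels'][b:d,a:c,::-1],(390,290),interpolation=cv2.INTER_CUBIC))
        red=((h[:,0]<10)|(h[:,0]>170))&(h[:,1]>120)&(h[:,2]>80)
        grn=(h[:,0]>45)&(h[:,0]<80)&(h[:,1]>100)
        print(n,k,'bg z',np.median(p[:,2]).round(4),'zmax',p[:,2].max().round(3))
        for nm,m in(('red',red&(p[:,2]>.02)),('green',grn&(p[:,2]>.02))):
            if m.sum(): print(nm,m.sum(),np.median(p[m],0).round(4))
        if k=='sock':
            m=abs(p[:,2]-.06)<.006
        else: m=(p[:,2]>.025)
        q=p[m]; r=cv2.minAreaRect((q[:,:2]*1000).astype(np.float32)); print(k,m.sum(),r)
        if k=='rest':
            w=(h[:,1]<40)&(h[:,2]>200)&(p[:,2]>.03); print('white',w.sum(),p[w].mean(0).round(4)); 
            b2=p[(p[:,2]>.004)&(p[:,2]<.014)]; print('base',cv2.minAreaRect((b2[:,:2]*1000).astype(np.float32)))
cv2.imwrite('pics/crop1.png',np.vstack([np.hstack(big[:2]),np.hstack(big[2:])]))
E
```

```text
top rest bg z 0.0001 zmax 1.537
red 9 [0.4997 0.2226 0.0982]
rest 556 ((486.2840881347656, 173.04690551757812), (129.91458129882812, 145.51544189453125), 14.777145385742188)
white 254 [0.471  0.2102 0.0881]
base ((485.7239074707031, 218.30255126953125), (151.990966796875, 218.01084899902344), 88.45329284667969)
top sock bg z 0.0007 zmax 1.537
red 7 [ 0.4598 -0.2082  0.058 ]
green 7 [ 0.417  -0.1649  0.0596]
sock 666 ((449.79449462890625, -172.08505249023438), (100.17562866210938, 100.59237670898438), 14.013607025146484)
side rest bg z 0.0016 zmax 0.764
red 6 [0.4835 0.1925 0.0827]
rest 996 ((482.79766845703125, -328.1282958984375), (134.7948760986328, 1161.8829345703125), 0.5782763957977295)
white 220 [0.4588 0.1985 0.0858]
base ((468.0065612792969, 338.09747314453125), (370.03857421875, 201.97634887695312), 77.91378784179688)
side sock bg z 0.0038 zmax 0.764
red 10 [ 0.457  -0.2104  0.0594]
green 10 [ 0.3922 -0.1666  0.0272]
sock 1526 ((449.8076171875, -174.71168518066406), (100.67819213867188, 105.01288604736328), 13.710293769836426)
```

View pics/crop1.png

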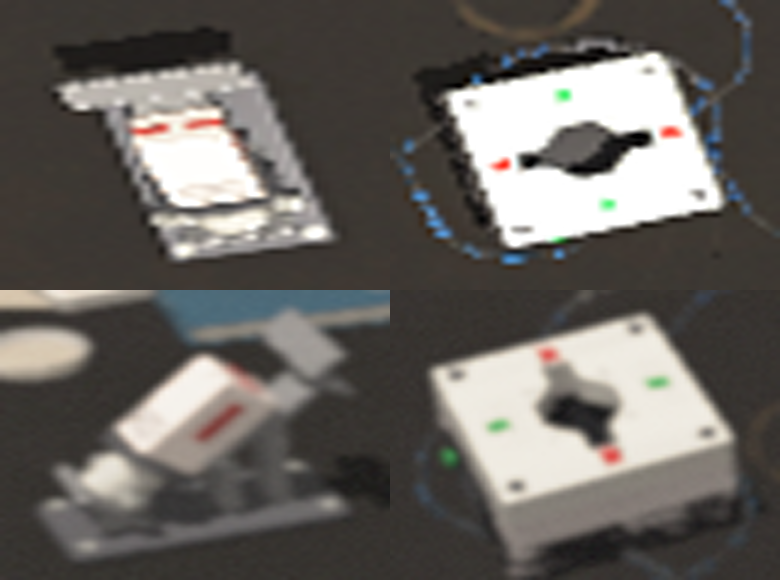

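The crops show the socket squarely, with the red slot marks along y and a yaw of about +14°. The lamp's white body points up and left, with its red lug sides facing ±y. Next I'll refine the rest pose using valid depth only.

```bash
python3 - <<'E'
from h import *
T=snap('top');S=snap('side')
Q=[]
for im,n,(a,b,c,d) in((T,'top',(268,205,312,268)),(S,'side',(245,155,310,225))):
    P=cloud(im);hsv=cv2.cvtColor(im['pixels'],cv2.COLOR_RGB2HSV).astype(int)
    m=np.zeros(P.shape[:2],bool);m[b:d,a:c]=1
    m&=(im['z_map']>.1)&(P[...,2]<.2)&(P[...,2]>.0045)&(abs(P[...,0]-.48)<.12)&(abs(P[...,1]-.21)<.1)
    k,l,st,_=cv2.connectedComponentsWithStats(m.astype(np.uint8)); m=l==1+st[1:,4].argmax()
    p=P[m]; print(n,m.sum(),'silh',cv2.minAreaRect((p[:,:2]*1000).astype(np.float32)))
    bb=p[abs(p[:,2]-.008)<.003]; print('base',len(bb),cv2.minAreaRect((bb[:,:2]*1000).astype(np.float32)))
    hd=p[p[:,2]>.118];print('hood',len(hd),cv2.minAreaRect((hd[:,:2]*1000).astype(np.float32)),p[:,2].max())
    th=np.radians(14)
    w=m&(hsv[...,1]<45)&(hsv[...,2]>190); q=P[w]; Q.append(q)
    # upper slanted lamp face: plane fit with RANSAC-like trimming
    q=q[(q[:,2]>.05)&(q[:,2]<.125)]
    for _ in range(6):
        c0=q.mean(0);nv=np.linalg.svd(q-c0)[2][2]; e=abs((q-c0)@nv); q=q[e<max(.003,1.5*np.median(e))]
    nv*=np.sign(nv[2]); print('plane',len(q),c0.round(4),nv.round(3),'yaw',np.degrees(np.arctan2(-nv[1],-nv[0])).round(1))
E
```

```text
top 740 silh ((473.58349609375, 210.77113342285156), (143.92999267578125, 71.26514434814453), 13.236810684204102)
base 166 ((465.64715576171875, 210.5181121826172), (130.1688232421875, 71.095703125), 14.94160270690918)
hood 88 ((528.0584106445312, 224.2943115234375), (15.68264389038086, 67.11750793457031), 12.359731674194336) 0.13322718885128237
plane 69 [0.4754 0.2138 0.0934] [-0.445 -0.147  0.883] yaw 18.3
side 1539 silh ((470.86932373046875, 206.96153259277344), (139.41146850585938, 74.13729095458984), 13.323272705078125)
base 456 ((468.2791748046875, 205.7483673095703), (132.7881622314453, 70.72411346435547), 12.017064094543457)
hood 89 ((529.0176391601562, 221.44651794433594), (16.396015167236328, 72.84967803955078), 12.17490291595459) 0.1299650537337329
plane 176 [0.4639 0.205  0.089 ] [-0.691 -0.17   0.702] yaw 13.8
```

```bash
cat >> h.py <<'E'
def down(yaw,tilt=0):  # deg; tilt = tool z swung forward about the horizontal y axis at that yaw
    a=np.radians(yaw);c,s=np.cos(a),np.sin(a)
    return R.from_rotvec(-np.radians(tilt)*np.array([-s,c,0]))*R.from_matrix([[c,s,0],[s,-c,0],[0,0,-1]])
def plan(pos,rot,n,start=None):
    """rows from start (default: measured pose) to pos, rot in n equal rows"""
    if start is None:
        o=arm.observe(); start=(o['position'],R.from_rotvec(o['ee_rot']))
    p0,r0=np.array(start[0]),start[1]; dv=(r0.inv()*rot).as_rotvec()/n
    for i in range(n):
        ri=r0*R.from_rotvec(dv*i)
        print([*[float(x) for x in (ri.inv().apply((np.array(pos)-p0)/n)).round(4)],*[float(x) for x in dv.round(4)]])
    return (np.array(pos),rot)
E
python3 - <<'E'
from h import *
s=plan([.38,-.3,.25],down(13),9);print()
s=plan([.483,.212,.25],down(13),12,s);print()
s=plan([.483,.212,.092],down(13),4,s)
E
```

```text
[0.0327, -0.0267, -0.0005, -0.0001, 0.0, 0.0024]
[0.0327, -0.0268, -0.0005, -0.0001, 0.0, 0.0024]
[0.0326, -0.0269, -0.0005, -0.0001, 0.0, 0.0024]
[0.0325, -0.027, -0.0005, -0.0001, 0.0, 0.0024]
[0.0325, -0.027, -0.0005, -0.0001, 0.0, 0.0024]
[0.0324, -0.0271, -0.0005, -0.0001, 0.0, 0.0024]
[0.0323, -0.0272, -0.0005, -0.0001, 0.0, 0.0024]
[0.0323, -0.0273, -0.0005, -0.0001, 0.0, 0.0024]
[0.0322, -0.0274, -0.0005, -0.0001, 0.0, 0.0024]

[0.018, -0.0396, 0.0, 0.0, 0.0, 0.0]
[0.018, -0.0396, 0.0, 0.0, 0.0, 0.0]
[0.018, -0.0396, 0.0, 0.0, 0.0, 0.0]
[0.018, -0.0396, 0.0, 0.0, 0.0, 0.0]
[0.018, -0.0396, 0.0, 0.0, 0.0, 0.0]
[0.018, -0.0396, 0.0, 0.0, 0.0, 0.0]
[0.018, -0.0396, 0.0, 0.0, 0.0, 0.0]
[0.018, -0.0396, 0.0, 0.0, 0.0, 0.0]
[0.018, -0.0396, 0.0, 0.0, 0.0, 0.0]
[0.018, -0.0396, 0.0, 0.0, 0.0, 0.0]
[0.018, -0.0396, 0.0, 0.0, 0.0, 0.0]
[0.018, -0.0396, 0.0, 0.0, 0.0, 0.0]

[0.0, 0.0, 0.0395, 0.0, 0.0, 0.0]
[0.0, 0.0, 0.0395, 0.0, 0.0, 0.0]
[0.0, 0.0, 0.0395, 0.0, 0.0, 0.0]
[0.0, 0.0, 0.0395, 0.0, 0.0, 0.0]
```

arm_command --targets '[[[0.0325,-0.027,-0.0005,0,0,0.0024],[0.0325,-0.027,-0.0005,0,0,0.0024],[0.0325,-0.027,-0.0005,0,0,0.0024],[0.0325,-0.027,-0.0005,0,0,0.0024],[0.0325,-0.027,-0.0005,0,0,0.0024],[0.0325,-0.027,-0.0005,0,0,0.0024],[0.0325,-0.027,-0.0005,0,0,0.0024],[0.0325,-0.027,-0.0005,0,0,0.0024],[0.0325,-0.027,-0.0005,0,0,0.0024]]]' --jaw 0.0918

```text
clock: 1.42
position: [0.3812, -0.2993, 0.2504]
ee_rot: [3.121, 0.356, 0.0]
force: [1.4, 1.1, 0.2]
width: 0.999
gripper_force: 0.0
```

arm_command --targets '[[[0.021,-0.0475,0,0,0,0],[0.021,-0.0475,0,0,0,0],[0.021,-0.0475,0,0,0,0],[0.021,-0.0475,0,0,0,0],[0.021,-0.0475,0,0,0,0],[0.021,-0.0475,0,0,0,0],[0.021,-0.0475,0,0,0,0],[0.021,-0.0475,0,0,0,0],[0.021,-0.0475,0,0,0,0],[0.021,-0.0475,0,0,0,0]]]'

```text
clock: 2.68
position: [0.4784, 0.2112, 0.2503]
ee_rot: [3.121, 0.355, 0.001]
force: [1.0, -0.6, -0.6]
width: 1.0
gripper_force: 0.0
```

arm_command --targets '[[[0,0,0.02,0,0,0],[0,0,0,0,0,0]]]'

```text
clock: 2.92
position: [0.4773, 0.2094, 0.229]
ee_rot: [3.12, 0.357, -0.004]
force: [-0.0, -0.5, -0.1]
width: 1.003
gripper_force: 0.0
```

```bash
python3 - <<'E'
from h import *
o=arm.observe();print(o['position'],o['joints'],o['force'])
plan([.483,.212,.09],down(13),4)
E
```

```text
[0.47728338 0.20943227 0.22896246] [-0.12422023  0.33381173 -0.50332708  1.81256838  0.18336608  1.04452661
 -2.04003239] [-0.00769587 -0.53902822 -0.10384122]
[0.0016, -0.0003, 0.0347, 0.0002, 0.0007, 0.0003]
[0.0016, -0.0003, 0.0347, 0.0002, 0.0007, 0.0003]
[0.0016, -0.0003, 0.0347, 0.0002, 0.0007, 0.0003]
[0.0016, -0.0003, 0.0347, 0.0002, 0.0007, 0.0003]
```

arm_command --targets '[[[0.0016,0,0.035,0,0,0],[0.0016,0,0.035,0,0,0],[0.0016,0,0.035,0,0,0],[0.0016,0,0.033,0,0,0],[0,0,0,0,0,0]]]'

```text
clock: 3.55
position: [0.4836, 0.2094, 0.0911]
ee_rot: [3.12, 0.354, -0.005]
force: [-0.1, -0.7, -0.5]
width: 1.003
gripper_force: 0.0
```

```bash
python3 - <<'E'
from h import *
o=arm.observe();print(o['position'],o['force'])
S=snap('side')
cv2.imwrite('pics/s1.png',cv2.resize(S['pixels'][110:240,200:360,::-1],(640,520),interpolation=cv2.INTER_CUBIC))
E
```

```text
[0.48355114 0.20943416 0.09105409] [-0.11800523 -0.69844895 -0.51653464]
```

View pics/s1.png

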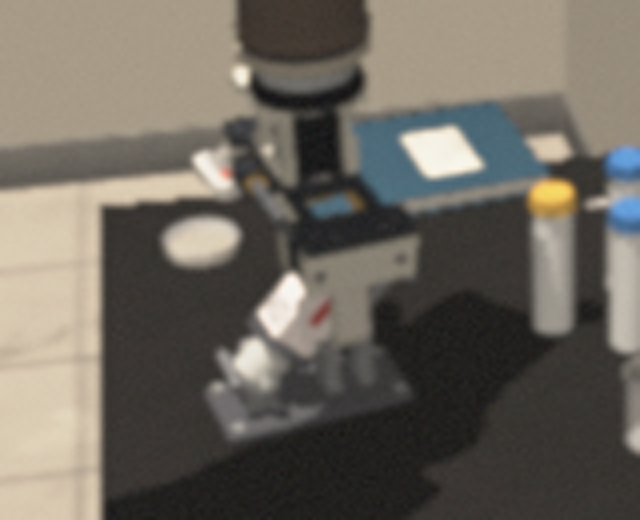

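The near finger (350,310) lies over the upper half of the lamp's side, with part of the red stripe (320,313) still visible. The hood is clear, so I'll grip.

arm_command --targets '[[[0,0,0,0,0,0],[0,0,0,0,0,0],[0,0,0,0,0,0],[0,0,0,0,0,0],[0,0,0,0,0,0]]]' --jaw 0.02 --newtons 35

```text
clock: 4.22
position: [0.4844, 0.2111, 0.0923]
ee_rot: [3.121, 0.356, 0.0]
force: [-0.7, 0.5, -0.5]
width: 0.503
gripper_force: 0.0
```

arm_command --targets '[[[0,0,-0.01,0,0,0],[0,0,-0.03,0,0,0],[0,0,-0.04,0,0,0],[0,0,-0.04,0,0,0],[0,0,-0.03,0,0,0],[0,0,0,0,0,0]]]'

```text
clock: 4.97
position: [0.4853, 0.2119, 0.2449]
ee_rot: [-3.12, -0.356, -0.007]
force: [0.5, 0.4, -1.7]
width: 0.389
gripper_force: 34.8
```

```bash
python3 - <<'E'
from h import *
o=arm.observe();print(o['position'],o['joints'],o['force'],o['width'],o['gripper_force'])
S=snap('side');snap('top','t1')
cv2.imwrite('pics/s2.png',cv2.resize(S['pixels'][80:240,200:400,::-1],(750,600),interpolation=cv2.INTER_CUBIC))
s=plan([.57,.07,.23],down(13),5)
plan([.57,.07,.23],down(13,45),6,s)
E
```

```text
[0.48534763 0.21190943 0.24493817] [-0.11774532  0.32844657 -0.50940855  1.77743281  0.18058952  1.07717784
 -2.03332871] [ 0.53813374  0.39052384 -1.68516797] 0.3891914214727802 34.78014528751373
[0.0104, 0.0313, 0.0024, 0.0001, 0.0, 0.0]
[0.0104, 0.0313, 0.0024, 0.0001, 0.0, 0.0]
[0.0104, 0.0313, 0.0024, 0.0001, 0.0, 0.0]
[0.0104, 0.0313, 0.0024, 0.0001, 0.0, 0.0]
[0.0104, 0.0313, 0.0024, 0.0001, 0.0, 0.0]
[0.0, 0.0, 0.0, 0.0, 0.1309, 0.0]
[0.0, 0.0, 0.0, 0.0, 0.1309, 0.0]
[0.0, 0.0, 0.0, 0.0, 0.1309, 0.0]
[0.0, 0.0, 0.0, 0.0, 0.1309, 0.0]
[0.0, 0.0, 0.0, 0.0, 0.1309, 0.0]
[0.0, 0.0, 0.0, 0.0, 0.1309, 0.0]
```

View pics/s2.png

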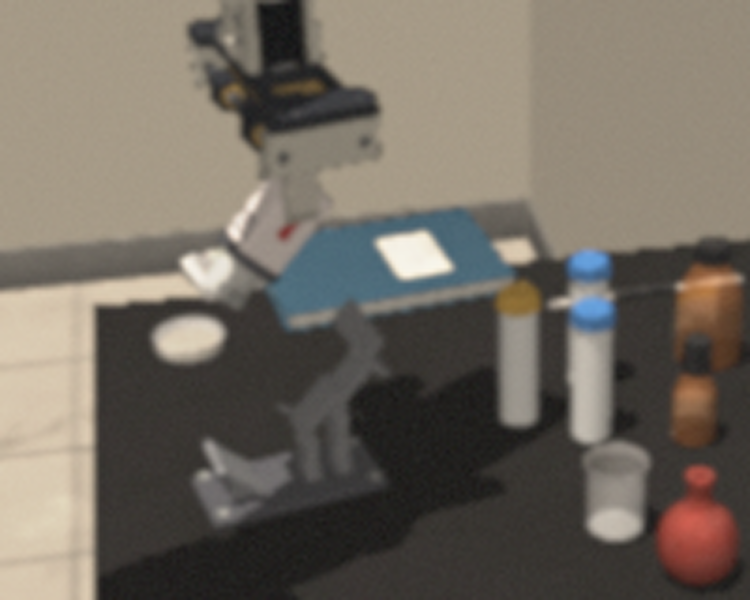

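The lamp is held and clear of the rest, still slanted at about 45° (body at (275,230)). The beaker (615,490) and bulb (697,530) are well off to the right. Now I'll move to the open spot and tilt.

arm_command --targets '[[[0.01,0.031,0.0024,0,0,0],[0.01,0.031,0.0024,0,0,0],[0.01,0.031,0.0024,0,0,0],[0.01,0.031,0.0024,0,0,0],[0.01,0.031,0.0024,0,0,0]]]'

```text
clock: 5.7
position: [0.5676, 0.0702, 0.2285]
ee_rot: [3.121, 0.356, -0.005]
force: [0.3, 0.4, -1.6]
width: 0.392
gripper_force: 34.8
```

arm_command --targets '[[[0,0,0,0,0.131,0],[0,0,0,0,0.131,0],[0,0,0,0,0.131,0],[0,0,0,0,0.131,0],[0,0,0,0,0.131,0],[0,0,0,0,0.131,0],[0,0,0,0,0,0],[0,0,0,0,0,0]]]'

```text
clock: 6.7
position: [0.5733, 0.0599, 0.2363]
ee_rot: [-2.911, -0.315, -0.995]
force: [-0.0, 0.6, -1.3]
width: 0.391
gripper_force: 34.8
```

```bash
python3 - <<'E'
from h import *
o=arm.observe();print(o['position'],o['joints'],o['force'],o['width'])
print(R.from_rotvec(o['ee_rot']).as_matrix().round(3))
S=snap('side')
cv2.imwrite('pics/s3.png',cv2.resize(S['pixels'][80:280,220:420,::-1],(600,600),interpolation=cv2.INTER_CUBIC))
P=cloud(S);m=(S['z_map']>.1)&(np.hypot(P[...,0]-.57,P[...,1]-.06)<.08)&(P[...,2]>.02)&(P[...,2]<.4)
h=cv2.cvtColor(S['pixels'],cv2.COLOR_RGB2HSV).astype(int)
w=m&(h[...,1]<45)&(h[...,2]>150);v=np.where(w)
# neck part: low points
p=P[m];print('zmin',np.percentile(p[:,2],[0,1,5]).round(4))
for a in np.arange(.1,.24,.01):
    q=P[m&(abs(P[...,2]-a)<.005)]
    if len(q): print(a.round(2),len(q),q.min(0).round(3)[:2],q.max(0).round(3)[:2])
E
```

```text
[0.57328611 0.05989102 0.23632001] [ 0.32254345  0.16756544 -0.57879774  2.23131334  0.79917361  0.15667279
 -2.32820076] [-0.03706851  0.57511528 -1.32089154] 0.3905042913812705
[[ 0.772  0.208  0.6  ]
 [ 0.176 -0.978  0.112]
 [ 0.61   0.019 -0.792]]
zmin [0.1451 0.1516 0.1612]
0.15 38 [0.558 0.029] [0.588 0.056]
0.16 58 [0.559 0.027] [0.591 0.064]
0.17 23 [0.562 0.039] [0.599 0.056]
0.18 107 [0.553 0.032] [0.602 0.075]
0.19 71 [0.553 0.038] [0.599 0.068]
0.2 69 [0.56  0.037] [0.6  0.07]
0.21 63 [0.562 0.038] [0.602 0.062]
0.22 40 [0.565 0.03 ] [0.603 0.052]
0.23 37 [0.57 0.02] [0.603 0.049]
```

View pics/s3.png

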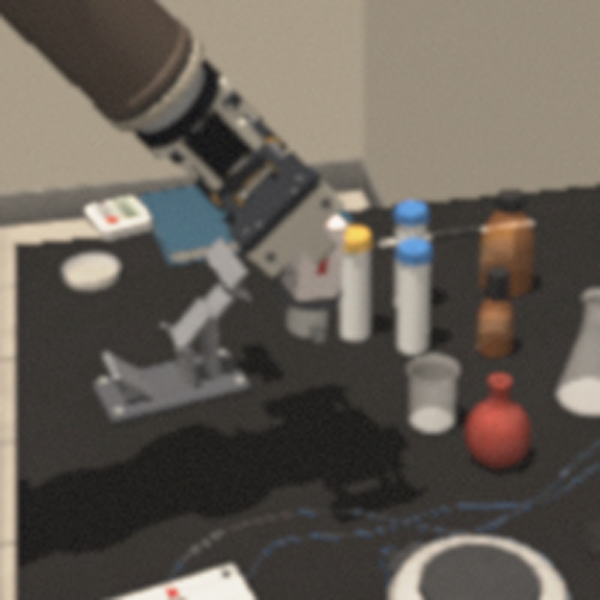

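The lamp hangs nearly upright at (310,300). Joint 6 is at its limit, so the tool tilt stopped at about 38°. Further out the forearm lies flatter, so I'll move outward and try again.

```bash
python3 - <<'E'
from h import *
plan([.615,.065,.15],down(10,45),3)
T=snap('top');P=cloud(T)
h=cv2.cvtColor(T['pixels'],cv2.COLOR_RGB2HSV).astype(int)
for n,(a,b,c,d) in {'beaker':(308,165,330,186),'bulb':(327,152,347,175),'plate':(370,160,414,205)}.items():
    p=P[b:d,a:c].reshape(-1,3);p=p[(p[:,2]>.012)&(p[:,2]<.2)];print(n,p.min(0).round(3),p.max(0).round(3))
E
```

```text
[-0.0067, 0.0008, 0.0313, -0.003, 0.0427, 0.013]
[-0.008, 0.0008, 0.031, -0.003, 0.0427, 0.013]
[-0.0093, 0.0008, 0.0307, -0.003, 0.0427, 0.013]
beaker [0.671 0.072 0.013] [0.729 0.132 0.066]
bulb [0.708 0.023 0.023] [0.761 0.072 0.085]
plate [ 0.598 -0.208  0.013] [ 0.733 -0.076  0.049]
```

arm_command --targets '[[[0.008,0,0.028,0,0,0.013],[0,0,0.028,0,0,0.013],[-0.024,0,0.02,0,0,0.013],[0,0,0,0,0.05,0],[0,0,0,0,0.05,0],[0,0,0,0,0.05,0],[0,0,0,0,0,0]]]'

```text
clock: 7.68
position: [0.6228, 0.0556, 0.2288]
ee_rot: [-2.862, -0.269, -1.043]
force: [-1.0, 0.4, -1.9]
width: 0.391
gripper_force: 34.8
```

```bash
python3 - <<'E'
from h import *
o=arm.observe();print(o['position'],o['joints'],o['force'],o['width'])
print(R.from_rotvec(o['ee_rot']).as_matrix().round(3))
E
```

```text
[0.62282336 0.05564115 0.22883217] [ 0.34530407  0.26295207 -0.5800487   2.17453675  1.23371763  0.11808653
 -2.74048331] [-0.97825309  0.40929232 -1.87311116] 0.3907705558259059
[[ 0.752  0.193  0.63 ]
 [ 0.136 -0.981  0.138]
 [ 0.645 -0.018 -0.764]]
```

Joint 7 also reached its limit. I'll turn the hand half round so the lamp leans toward the robot, then raise it by tilting inward, where joint 6 has room.

```bash
python3 - <<'E'
from h import *
plan([.50,.05,.27],down(13),8)
E
```

```text
[-0.0083, -0.0024, -0.0137, -0.0007, -0.0876, -0.0048]
[-0.0095, -0.0024, -0.0129, -0.0007, -0.0876, -0.0048]
[-0.0106, -0.0024, -0.012, -0.0007, -0.0876, -0.0048]
[-0.0116, -0.0025, -0.0111, -0.0007, -0.0876, -0.0048]
[-0.0125, -0.0025, -0.01, -0.0007, -0.0876, -0.0048]
[-0.0133, -0.0026, -0.0089, -0.0007, -0.0876, -0.0048]
[-0.014, -0.0026, -0.0077, -0.0007, -0.0876, -0.0048]
[-0.0146, -0.0027, -0.0064, -0.0007, -0.0876, -0.0048]
```

arm_command --targets '[[[-0.008,-0.0025,-0.0137,0,-0.0876,-0.005],[-0.0095,-0.0025,-0.013,0,-0.0876,-0.005],[-0.0106,-0.0025,-0.012,0,-0.0876,-0.005],[-0.0116,-0.0025,-0.011,0,-0.0876,-0.005],[-0.0125,-0.0025,-0.01,0,-0.0876,-0.005],[-0.0133,-0.0025,-0.009,0,-0.0876,-0.005],[-0.014,-0.0025,-0.008,0,-0.0876,-0.005],[-0.0146,-0.0025,-0.0065,0,-0.0876,-0.005]]]'

```text
clock: 8.68
position: [0.5076, 0.0484, 0.2633]
ee_rot: [3.12, 0.348, 0.061]
force: [-0.2, -0.9, -1.5]
width: 0.39
gripper_force: 34.8
```

arm_command --targets '[[[0,0,0,0,0,-0.174],[0,0,0,0,0,-0.174],[0,0,0,0,0,-0.174],[0,0,0,0,0,-0.174],[0,0,0,0,0,-0.174],[0,0,0,0,0,-0.174],[0,0,0,0,0,-0.174],[0,0,0,0,0,-0.174],[0,0,0,0,0,-0.174]]]'

```text
clock: 9.8
position: [0.5079, 0.0485, 0.2628]
ee_rot: [1.941, 2.431, 0.044]
force: [0.4, 0.6, -1.4]
width: 0.395
gripper_force: 34.8
```

arm_command --targets '[[[0,0,0,0,0,-0.174],[0,0,0,0,0,-0.174],[0,0,0,0,0,-0.174],[0,0,0,0,0,-0.174],[0,0,0,0,0,-0.174],[0,0,0,0,0,-0.174],[0,0,0,0,0,-0.174],[0,0,0,0,0,-0.174],[0,0,0,0,0,-0.174],[0,0,0,0,0,0]]]'

```text
clock: 11.05
position: [0.5082, 0.0482, 0.2629]
ee_rot: [-0.328, 3.082, -0.003]
force: [-0.1, -0.6, -0.4]
width: 0.394
gripper_force: 34.8
```

```bash
python3 - <<'E'
from h import *
o=arm.observe();print(o['position'],o['joints'],o['force'],o['width'])
print(R.from_rotvec(o['ee_rot']).as_matrix().round(3))
plan([.47,.05,.20],down(193,45),8)
E
```

```text
[0.50821199 0.04818735 0.26291823] [ 0.70318806  0.48786319 -1.25605939  1.79144904  0.51929438  1.19559457
  1.08079337] [-0.10580836 -0.61584669 -0.43584683] 0.3935444316407805
[[-0.977 -0.21   0.042]
 [-0.21   0.978  0.003]
 [-0.041 -0.006 -0.999]]
[0.0049, 0.0013, 0.0077, -0.0, 0.1033, -0.0021]
[0.0041, 0.0013, 0.0081, -0.0, 0.1033, -0.0021]
[0.0033, 0.0013, 0.0085, -0.0, 0.1033, -0.0021]
[0.0024, 0.0013, 0.0088, -0.0, 0.1033, -0.0021]
[0.0014, 0.0013, 0.009, -0.0, 0.1033, -0.0021]
[0.0005, 0.0013, 0.0091, -0.0, 0.1033, -0.0021]
[-0.0004, 0.0013, 0.0091, -0.0, 0.1033, -0.0021]
[-0.0014, 0.0013, 0.009, -0.0, 0.1033, -0.0021]
```

arm_command --targets '[[[0.005,0.0013,0.0075,0,0.103,-0.002],[0.004,0.0013,0.008,0,0.103,-0.002],[0.003,0.0013,0.0085,0,0.103,-0.002],[0.0024,0.0013,0.009,0,0.103,-0.002],[0.0014,0.0013,0.009,0,0.103,-0.002],[0.0005,0.0013,0.009,0,0.103,-0.002],[-0.0004,0.0013,0.009,0,0.103,-0.002],[-0.0014,0.0013,0.009,0,0.103,-0.002],[0,0,0,0,0,0]]]'

```text
clock: 12.18
position: [0.4712, 0.0499, 0.1986]
ee_rot: [0.263, -2.346, 0.114]
force: [0.4, 0.3, -0.6]
width: 0.395
gripper_force: 34.8
```

```bash
python3 - <<'E'
from h import *
o=arm.observe();print(o['position'],o['joints'],o['force'],o['width'])
print(R.from_rotvec(o['ee_rot']).as_matrix().round(3))
S=snap('side','s4')
plan([.48,.05,.105],down(193,45),3)
E
```

```text
[0.47124367 0.04992268 0.19863344] [ 0.28635426  0.92966303 -0.97500746  1.40341326  0.39106712  1.90266032
  1.03077273] [ 0.39427782  0.33206729 -0.59856339] 0.39472323093155204
[[-0.691 -0.223 -0.688]
 [-0.155  0.975 -0.16 ]
 [ 0.706 -0.004 -0.708]]
[-0.0242, -0.0006, 0.0205, -0.0004, 0.0016, -0.0011]
[-0.0242, -0.0006, 0.0205, -0.0004, 0.0016, -0.0011]
[-0.0243, -0.0006, 0.0204, -0.0004, 0.0016, -0.0011]
```

View pics/s4.png

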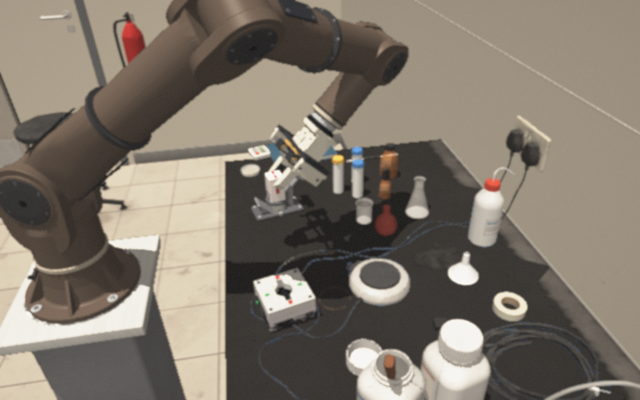

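The tool is tilted fully and the lamp hangs upright at (275,185), clear of the bystanders at (364,210) and (386,222). Lowering now.

arm_command --targets '[[[-0.024,0,0.0205,0,0,0],[-0.024,0,0.0205,0,0,0],[-0.024,0,0.0205,0,0,0],[0,0,0,0,0,0]]]'

```text
clock: 12.72
position: [0.4789, 0.0505, 0.1059]
ee_rot: [0.264, -2.349, 0.114]
force: [-0.2, -0.4, -1.0]
width: 0.392
gripper_force: 34.8
```

```bash
python3 - <<'E'
from h import *
o=arm.observe();print(o['position'],o['joints'],o['force'])
M=R.from_rotvec(o['ee_rot']).as_matrix();print(M.round(3))
S=snap('side');P=cloud(S)
m=(S['z_map']>.1)&(np.hypot(P[...,0]-.48,P[...,1]-.05)<.06)&(P[...,2]>.008)&(P[...,2]<.2)
for a in np.arange(.01,.16,.008):
    q=P[m&(abs(P[...,2]-a)<.004)]
    if len(q): print(a.round(3),len(q),q.min(0).round(3)[:2],q.max(0).round(3)[:2])
v,u=np.where(m);a,b=v.min(),u.min()
cv2.imwrite('pics/s5.png',cv2.resize(S['pixels'][a-30:a+90,b-40:b+100,::-1],(700,600),interpolation=cv2.INTER_CUBIC))
E
```

```text
[0.47891343 0.05048465 0.10593303] [ 0.26946195  1.03902122 -0.93460845  1.43459799  0.46781849  1.78563577
  1.02720996] [-0.16745783 -0.37825666 -0.96598471]
[[-0.693 -0.224 -0.685]
 [-0.157  0.975 -0.16 ]
 [ 0.704 -0.003 -0.711]]
0.018 13 [0.456 0.016] [0.483 0.038]
0.026 45 [0.454 0.015] [0.484 0.044]
0.034 34 [0.454 0.018] [0.484 0.04 ]
0.042 7 [0.454 0.022] [0.492 0.035]
0.05 94 [0.444 0.018] [0.494 0.058]
0.058 44 [0.451 0.018] [0.488 0.041]
0.066 46 [0.448 0.025] [0.488 0.056]
0.074 52 [0.449 0.022] [0.489 0.058]
0.082 36 [0.45  0.023] [0.489 0.054]
0.09 37 [0.448 0.02 ] [0.486 0.057]
0.098 44 [0.448 0.014] [0.498 0.056]
0.106 81 [0.449 0.012] [0.501 0.079]
0.114 227 [0.45  0.011] [0.512 0.084]
0.122 92 [0.472 0.012] [0.516 0.085]
0.13 74 [0.477 0.014] [0.509 0.088]
0.138 46 [0.486 0.015] [0.51  0.087]
0.146 39 [0.491 0.008] [0.523 0.096]
0.154 15 [0.494 0.01 ] [0.518 0.081]
```

View pics/s5.png

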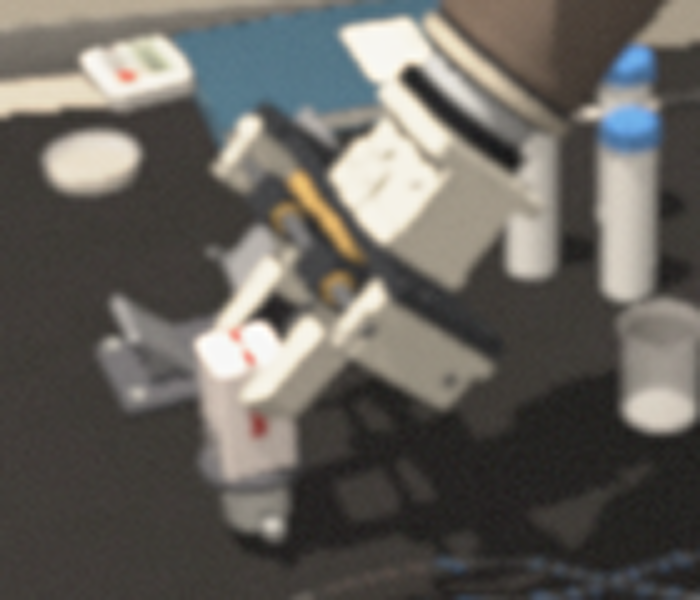

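The lamp is upright, with its foot (255,525) about 15 mm above the worktop. I'll lower it in small steps and watch the force.

arm_command --targets '[[[-0.005,0,0.005,0,0,0],[-0.003,0,0.003,0,0,0],[0,0,0,0,0,0]]]'

```text
clock: 13.15
position: [0.4795, 0.0508, 0.0953]
ee_rot: [0.266, -2.35, 0.113]
force: [0.5, 0.2, -0.4]
width: 0.39
gripper_force: 34.8
```

arm_command --targets '[[[-0.0015,0,0.0015,0,0,0],[0,0,0,0,0,0]]]'

```text
clock: 13.4
position: [0.4794, 0.0508, 0.0929]
ee_rot: [0.267, -2.349, 0.113]
force: [-0.4, 0.1, -1.5]
width: 0.386
gripper_force: 34.8
```

arm_command --targets '[[[-0.0015,0,0.0015,0,0,0],[0,0,0,0,0,0]]]'

```text
clock: 13.65
position: [0.4794, 0.0508, 0.0906]
ee_rot: [0.267, -2.349, 0.113]
force: [0.1, -0.4, -0.5]
width: 0.394
gripper_force: 34.8
```

arm_command --targets '[[[-0.001,0,0.001,0,0,0],[0,0,0,0,0,0]]]'

```text
clock: 13.9
position: [0.4795, 0.0509, 0.0903]
ee_rot: [0.267, -2.349, 0.113]
force: [1.2, -1.2, 5.7]
width: 0.392
gripper_force: 34.8
```

Contact at 5.7 N. I'll release, then back out along the tool axis.

arm_command --targets '[[[0,0,0,0,0,0],[0,0,0,0,0,0],[0,0,0,0,0,0],[0,0,0,0,0,0]]]' --jaw 0.075

```text
clock: 14.4
position: [0.4794, 0.0508, 0.0893]
ee_rot: [0.267, -2.349, 0.113]
force: [-0.3, 0.4, 0.9]
width: 0.776
gripper_force: 0.0
```

arm_command --targets '[[[0,0,-0.01,0,0,0],[0,0,-0.03,0,0,0],[0,0,-0.04,0,0,0],[0,0,-0.04,0,0,0],[0,0,-0.04,0,0,0],[0,0,0,0,0,0]]]'

```text
clock: 15.15
position: [0.5745, 0.0722, 0.1847]
ee_rot: [0.26, -2.33, 0.127]
force: [0.2, -0.0, -0.6]
width: 0.814
gripper_force: 0.0
```

```bash
cat >> h.py <<'E'
def slices(im,c,rad,zs,h=.004):
    P=cloud(im);m=(im['z_map']>.1)&(np.hypot(P[...,0]-c[0],P[...,1]-c[1])<rad)
    for a in zs:
        q=P[m&(abs(P[...,2]-a)<h)]
        if len(q)>4: print(round(a,3),len(q),q[:,:2].min(0).round(3),q[:,:2].max(0).round(3),cv2.minAreaRect((q[:,:2]*1000).astype(np.float32)))
E
python3 - <<'E'
from h import *
o=arm.observe();print(o['position'],o['joints'])
S=snap('side');T=snap('top')
slices(S,(.469,.05),.05,np.arange(.02,.11,.016));print();slices(T,(.469,.05),.05,[.06,.1,.11])
cv2.imwrite('pics/c6.png',np.hstack([cv2.resize(S['pixels'][140:260,240:360,::-1],(400,400)),cv2.resize(T['pixels'][190:270,300:380,::-1],(400,400))]))
plan([.469,.05,.20],down(193),8)
E
```

```text
[0.57446884 0.07222767 0.18474631] [ 0.03349123  0.98588207 -0.59630804  1.06189934  0.30391284  2.00300083
  1.26829756]
0.02 20 [0.456 0.025] [0.483 0.039] ((468.3587951660156, 31.53451156616211), (11.565274238586426, 27.65143394470215), 81.2185287475586)
0.036 90 [0.445 0.018] [0.495 0.058] ((469.3280944824219, 37.32339096069336), (37.536075592041016, 49.990997314453125), 84.79129028320312)
0.052 45 [0.45  0.023] [0.49  0.053] ((465.187744140625, 32.444393157958984), (24.813461303710938, 45.55086135864258), 65.63922119140625)
0.068 45 [0.45  0.023] [0.491 0.051] ((465.95196533203125, 31.587459564208984), (23.683631896972656, 43.60178756713867), 67.11251831054688)
0.084 47 [0.45  0.022] [0.489 0.055] ((464.15631103515625, 33.231361389160156), (24.232080459594727, 46.30921173095703), 60.76890182495117)
0.1 133 [0.451 0.023] [0.49  0.064] ((469.14453125, 44.12156295776367), (35.24613952636719, 38.15856170654297), 14.998204231262207)

0.1 80 [0.452 0.028] [0.488 0.067] ((469.67822265625, 47.18150329589844), (34.19074249267578, 33.680599212646484), 12.313647270202637)
[0.0107, 0.0001, 0.0082, -0.0009, -0.1003, 0.0001]
[0.0114, 0.0001, 0.0071, -0.0009, -0.1003, 0.0001]
[0.0121, 0.0, 0.0059, -0.0009, -0.1003, 0.0001]
[0.0126, 0.0, 0.0047, -0.0009, -0.1003, 0.0001]
[0.013, 0.0, 0.0034, -0.0009, -0.1003, 0.0001]
[0.0133, 0.0, 0.0021, -0.0009, -0.1003, 0.0001]
[0.0134, 0.0, 0.0007, -0.0009, -0.1003, 0.0001]
[0.0134, 0.0, -0.0006, -0.0009, -0.1003, 0.0001]
```

View pics/c6.png

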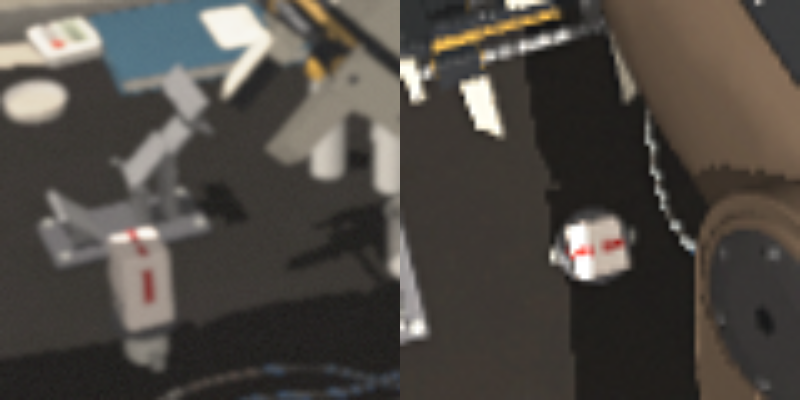

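The lamp stands upright and free, its top centred near (0.4695, 0.046) at 100 mm with a yaw of about 13°. Joint 6 is at its limit, so I'll untilt while moving above the lamp.

arm_command --targets '[[[0.0107,0,0.007,-0.001,-0.1,0],[0.0114,0,0.006,-0.001,-0.1,0],[0.012,0,0.005,-0.001,-0.1,0],[0.0126,0,0.004,-0.001,-0.1,0],[0.013,0,0.003,-0.001,-0.1,0],[0.0133,0,0.002,-0.001,-0.1,0],[0.0134,0,0.0007,-0.001,-0.1,0],[0.0134,0,0,-0.001,-0.1,0],[0,0,0,0,0,0]]]' --jaw 0.08

```text
clock: 16.38
position: [0.4684, 0.0501, 0.2026]
ee_rot: [0.359, -3.117, 0.001]
force: [0.8, -0.1, 0.2]
width: 0.874
gripper_force: 0.0
```

```bash
python3 - <<'E'
from h import *
o=arm.observe();print(o['position'],o['joints'])
s=plan([.4695,.046,.13],down(193),3)
plan([.4695,.046,.078],down(193),2,s)
E
```

```text
[0.46839537 0.05008739 0.20261571] [ 0.44203428  0.35072116 -0.83035241  1.9403821   0.30891383  0.98580816
  1.2677486 ]
[-0.0001, -0.0014, 0.0242, -0.0001, -0.0013, 0.0008]
[-0.0001, -0.0014, 0.0242, -0.0001, -0.0013, 0.0008]
[-0.0001, -0.0014, 0.0242, -0.0001, -0.0013, 0.0008]
[0.0, 0.0, 0.026, 0.0, 0.0, 0.0]
[0.0, 0.0, 0.026, 0.0, 0.0, 0.0]
```

arm_command --targets '[[[0,-0.0014,0.024,0,-0.001,0],[0,-0.0014,0.024,0,-0.001,0],[0,-0.0014,0.024,0,-0.001,0],[0,0,0.026,0,0,0],[0,0,0.026,0,0,0],[0,0,0,0,0,0]]]'

```text
clock: 17.12
position: [0.4714, 0.0468, 0.0771]
ee_rot: [0.357, -3.117, -0.004]
force: [-0.0, 0.2, 0.5]
width: 0.876
gripper_force: 0.0
```

arm_command --targets '[[[0,0,0,0,0,0],[0,0,0,0,0,0],[0,0,0,0,0,0],[0,0,0,0,0,0],[0,0,0,0,0,0],[0,0,0,0,0,0]]]' --jaw 0.02 --newtons 40

```text
clock: 17.88
position: [0.4729, 0.0455, 0.0788]
ee_rot: [-0.354, 3.121, 0.001]
force: [-0.4, -0.8, 2.8]
width: 0.391
gripper_force: 40.0
```

arm_command --targets '[[[0,0,-0.02,0,0,0],[0,0,-0.04,0,0,0],[0,0,-0.04,0,0,0],[0,0,0,0,0,0]]]'

```text
clock: 18.38
position: [0.4743, 0.0459, 0.181]
ee_rot: [-0.353, 3.117, 0.001]
force: [0.4, 0.2, -2.9]
width: 0.392
gripper_force: 40.0
```

```bash
python3 - <<'E'
from h import *
o=arm.observe();print(o['position'],o['joints'],o['width'],R.from_rotvec(o['ee_rot']).as_matrix().round(3).tolist())
S=snap('side');p=o['position']
slices(S,p,.05,np.arange(p[2]-.066,p[2]-.02,.01))
# socket yaw from marks, both views
for n,im in(('top',snap('top')),('side',S)):
    P=cloud(im);h=cv2.cvtColor(im['pixels'],cv2.COLOR_RGB2HSV).astype(int)
    near=(np.hypot(P[...,0]-.45,P[...,1]+.173)<.06)&(abs(P[...,2]-.06)<.01)&(im['z_map']>.1)
    red=near&((h[...,0]<10)|(h[...,0]>170))&(h[...,1]>100);g=near&(h[...,0]>45)&(h[...,0]<80)&(h[...,1]>80)
    ray=lambda u,v:(lambda d:np.array(im['xyz'])+d*(.06-im['xyz'][2])/d[2])(rot(im)@np.array([(u-im['cx'])/im['fx'],(v-im['cy'])/im['fy'],1]))
    for nm,m in(('red',red),('grn',g)):
        k,l,st,c=cv2.connectedComponentsWithStats(m.astype(np.uint8),connectivity=8)
        print(n,nm,[(int(st[i,4]),ray(*c[i])[:2].round(4).tolist()) for i in range(1,k)])
    q=P[near&(h[...,1]<60)];print(n,cv2.minAreaRect((q[:,:2]*1000).astype(np.float32)))
plan([.449,-.1735,.20],down(194),6)
E
```

```text
[0.47433275 0.04586429 0.18100739] [ 0.430121    0.38045262 -0.81055059  1.96311481  0.34204864  0.93311794
  1.24537969] 0.3918269178714735 [[-0.975, -0.223, 0.005], [-0.223, 0.975, 0.001], [-0.005, 0.0, -1.0]]
0.115 51 [0.456 0.014] [0.487 0.044] ((471.6897888183594, 28.509281158447266), (29.661211013793945, 31.01055335998535), 89.17249298095703)
0.125 12 [0.461 0.027] [0.485 0.035] ((472.7507019042969, 30.476533889770508), (24.1148738861084, 7.233158111572266), 2.849451780319214)
0.135 93 [0.446 0.018] [0.497 0.055] ((470.4691162109375, 35.37826156616211), (35.80995559692383, 49.96946334838867), 84.6966552734375)
0.145 49 [0.452 0.021] [0.49  0.048] ((467.5509033203125, 29.40282440185547), (22.29493522644043, 42.62551498413086), 67.89420318603516)
0.155 53 [0.451 0.022] [0.491 0.055] ((466.22393798828125, 33.38928985595703), (22.4200439453125, 48.14909744262695), 59.80945587158203)
top red [(5, [0.4613, -0.2109]), (3, [0.443, -0.135])]
top grn [(4, [0.4867, -0.1634]), (3, [0.4158, -0.1814])]
top ((450.1968688964844, -172.3695068359375), (100.03389739990234, 101.833984375), 13.484067916870117)
side red [(7, [0.4399, -0.1365]), (9, [0.4588, -0.2123])]
side grn [(2, [0.4845, -0.1665]), (3, [0.4135, -0.1831])]
side ((449.456298828125, -174.40570068359375), (101.04285430908203, 104.80247497558594), 13.073193550109863)
[0.012, -0.0346, -0.0036, 0.0001, 0.0001, -0.0032]
[0.0121, -0.0346, -0.0036, 0.0001, 0.0001, -0.0032]
[0.0122, -0.0345, -0.0036, 0.0001, 0.0001, -0.0032]
[0.0123, -0.0345, -0.0036, 0.0001, 0.0001, -0.0032]
[0.0124, -0.0345, -0.0036, 0.0001, 0.0001, -0.0032]
[0.0125, -0.0344, -0.0036, 0.0001, 0.0001, -0.0032]
```

arm_command --targets '[[[0.012,-0.0346,-0.0036,0,0,-0.003],[0.012,-0.0346,-0.0036,0,0,-0.002],[0.012,-0.0346,-0.0036,0,0,-0.002],[0.012,-0.0346,-0.0036,0,0,-0.002],[0.012,-0.0346,-0.0036,0,0,-0.002],[0.008,-0.0346,-0.0036,0,0,-0.002],[0,0,0,0,0,0],[0,0,0,0,0,0]]]'

```text
clock: 19.48
position: [0.4536, -0.1715, 0.1989]
ee_rot: [0.374, -3.118, -0.004]
force: [0.0, 0.8, -2.0]
width: 0.39
gripper_force: 40.0
```

```bash
python3 - <<'E'
from h import *
o=arm.observe();print(o['position'],o['joints'],R.from_rotvec(o['ee_rot']).as_matrix().round(3).tolist())
plan([.4535,-.1732,.15],down(193.7),2)
E
```

```text
[ 0.45358075 -0.17151648  0.19887972] [ 0.8628673   0.36469069 -0.77537029  1.91859785  0.30261816  0.98054305
  1.75868038] [[-0.972, -0.237, -0.002], [-0.237, 0.972, 0.002], [0.001, 0.003, -1.0]]
[0.0002, -0.0009, 0.0244, 0.0013, -0.0005, -0.0001]
[0.0002, -0.0008, 0.0244, 0.0013, -0.0005, -0.0001]
```

arm_command --targets '[[[0,-0.0009,0.0245,0.001,0,0],[0,-0.0008,0.0245,0.001,0,0],[0,0,0,0,0,0],[0,0,0,0,0,0]]]'

```text
clock: 19.98
position: [0.455, -0.173, 0.1515]
ee_rot: [-0.376, 3.118, -0.001]
force: [0.1, 0.8, -2.0]
width: 0.389
gripper_force: 40.0
```

```bash
python3 - <<'E'
from h import *
o=arm.observe();print(o['position'])
S=snap('side');p=o['position']
slices(S,p,.05,np.arange(p[2]-.066,p[2]-.02,.01))
cv2.imwrite('pics/s7.png',cv2.resize(S['pixels'][220:330,230:340,::-1],(600,600),interpolation=cv2.INTER_CUBIC))
E
```

```text
[ 0.45503973 -0.1730029   0.15152298]
0.086 61 [ 0.438 -0.204] [ 0.466 -0.179] ((452.01800537109375, -191.56674194335938), (24.79336166381836, 28.808439254760742), 89.91043853759766)
0.096 5 [ 0.442 -0.191] [ 0.458 -0.186] ((449.1805114746094, -189.6011505126953), (3.911503553390503, 16.350189208984375), 76.30854034423828)
0.106 147 [ 0.427 -0.203] [ 0.477 -0.161] ((451.0887756347656, -182.81784057617188), (38.9825439453125, 48.8344612121582), 82.8446273803711)
0.116 61 [ 0.431 -0.197] [ 0.472 -0.164] ((446.621826171875, -185.89926147460938), (24.29910659790039, 47.132022857666016), 62.62024688720703)
0.126 61 [ 0.432 -0.199] [ 0.472 -0.167] ((446.8135986328125, -188.3709716796875), (24.102798461914062, 45.13111877441406), 63.19294738769531)
```

View pics/s7.png

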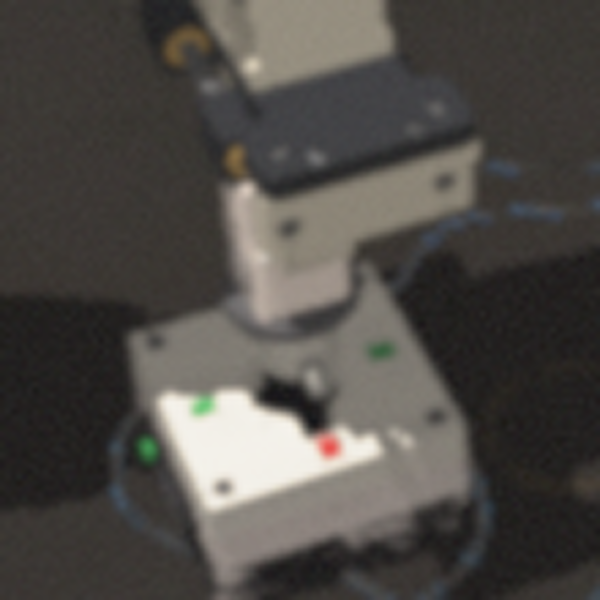

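The lamp hovers just above the slot, its near lug at (315,378) over the slot toward the red mark (329,447). The side view puts the lamp 2 to 3 mm too far in +x, so I'll correct 2 mm and lower.

arm_command --targets '[[[0.002,0.0005,0,0,0,0],[0,0,0.007,0,0,0],[0,0,0.006,0,0,0],[0,0,0.004,0,0,0],[0,0,0,0,0,0]]]'

```text
clock: 20.65
position: [0.4523, -0.1738, 0.1335]
ee_rot: [0.374, -3.119, 0.001]
force: [0.1, -0.4, -1.4]
width: 0.389
gripper_force: 40.0
```

arm_command --targets '[[[0,0,0.004,0,0,0],[0,0,0,0,0,0]]]'

```text
clock: 20.9
position: [0.4525, -0.1739, 0.1298]
ee_rot: [-0.374, 3.119, -0.001]
force: [0.0, -0.5, -2.3]
width: 0.392
gripper_force: 40.0
```

It is already about 8 mm into the mouth with no resistance. Continuing down.

arm_command --targets '[[[0,0,0.004,0,0,0],[0,0,0.004,0,0,0],[0,0,0.004,0,0,0],[0,0,0,0,0,0]]]'

```text
clock: 21.4
position: [0.4524, -0.1738, 0.1176]
ee_rot: [0.374, -3.119, 0.001]
force: [-0.0, -0.2, -1.7]
width: 0.389
gripper_force: 40.0
```

arm_command --targets '[[[0,0,0.004,0,0,0],[0,0,0.002,0,0,0],[0,0,0.002,0,0,0],[0,0,0,0,0,0]]]'

```text
clock: 21.9
position: [0.4525, -0.1739, 0.1098]
ee_rot: [-0.374, 3.119, -0.001]
force: [0.7, 0.1, -0.8]
width: 0.393
gripper_force: 40.0
```

arm_command --targets '[[[0,0,0.0015,0,0,0],[0,0,0,0,0,0]]]'

```text
clock: 22.15
position: [0.4528, -0.1739, 0.1088]
ee_rot: [-0.374, 3.118, -0.002]
force: [-1.3, 0.5, 3.5]
width: 0.392
gripper_force: 40.0
```

arm_command --targets '[[[0,-0.0004,0,0,0,0.15],[0,-0.0004,0,0,0,0.15],[0,-0.0004,0,0,0,0.15],[0,0,0,0,0,0]]]'

```text
clock: 22.65
position: [0.4532, -0.1751, 0.1088]
ee_rot: [0.33, 3.123, -0.002]
force: [-0.1, 0.3, 2.1]
width: 0.394
gripper_force: 40.0
```

arm_command --targets '[[[0,-0.0004,0,0,0,0.15],[0,-0.0004,0,0,0,0.15],[0,-0.0004,0,0,0,0.15],[0,-0.0004,0,0,0,0.15],[0,0,0,0,0,0]]]'

```text
clock: 23.28
position: [0.4524, -0.1766, 0.1088]
ee_rot: [1.233, 2.888, -0.001]
force: [-1.1, -0.4, 5.0]
width: 0.386
gripper_force: 40.0
```

arm_command --targets '[[[0,-0.0004,0,0,0,0.15],[0,-0.0004,0,0,0,0.15],[0,-0.0004,0,0,0,0.15],[0,0,0,0,0,0.08],[0,0,0,0,0,0],[0,0,0,0,0,0]]]'

```text
clock: 24.02
position: [0.4514, -0.1774, 0.1088]
ee_rot: [1.944, 2.466, -0.001]
force: [-1.3, -1.6, 7.0]
width: 0.391
gripper_force: 40.0
```

```bash
python3 - <<'E'
from h import *
o=arm.observe();M=R.from_rotvec(o['ee_rot']).as_matrix()
print(o['position'],o['joints'],o['force'],o['ft_torque'],'lug dir deg',np.degrees(np.arctan2(M[1,1],M[0,1])))
E
```

```text
[ 0.45135452 -0.17740352  0.1087867 ] [ 0.49603497  0.40341554 -0.29801489  2.04656204  0.17855339  0.71427577
  0.32128601] [-1.27800972 -1.58159149  7.01755964] [-0.25988842  0.18142002 -0.03272252] lug dir deg 13.519435144310249
```

The lug direction is 13.5°, matching the socket's x axis at about 13.7°. I'll release and withdraw straight up.

arm_command --targets '[[[0,0,0,0,0,0],[0,0,0,0,0,0],[0,0,0,0,0,0],[0,0,0,0,0,0]]]' --jaw 0.075

```text
clock: 24.52
position: [0.451, -0.1771, 0.1084]
ee_rot: [1.951, 2.461, -0.001]
force: [-0.0, -0.0, 0.7]
width: 0.774
gripper_force: 0.0
```

arm_command --targets '[[[0,0,-0.01,0,0,0],[0,0,-0.03,0,0,0],[0,0,-0.04,0,0,0],[0,0,-0.04,0,0,0],[0,0,-0.04,0,0,0],[0,0,0,0,0,0],[0,0,0,0,0,0]]]'

```text
clock: 25.4
position: [0.4507, -0.177, 0.2685]
ee_rot: [1.952, 2.46, -0.001]
force: [-1.0, -0.1, -1.4]
width: 0.816
gripper_force: 0.0
```

```bash
python3 - <<'E'
from h import *
o=arm.observe();print(o['position'],o['force'],o['clock'])
S=snap('side')
slices(S,(.45,-.174),.04,[.064,.08,.1,.115,.13])
cv2.imwrite('pics/s8.png',cv2.resize(S['pixels'][220:330,230:340,::-1],(600,600),interpolation=cv2.INTER_CUBIC))
E
```

```text
[ 0.45066091 -0.17701359  0.26848097] [-1.03729269 -0.12568815 -1.37226529] 25.4
0.064 217 [ 0.413 -0.213] [ 0.489 -0.143] ((449.99786376953125, -179.33958435058594), (65.52935028076172, 75.59341430664062), 82.25729370117188)
0.08 56 [ 0.43  -0.198] [ 0.472 -0.165] ((445.68414306640625, -186.63583374023438), (24.739410400390625, 47.06865692138672), 62.77621078491211)
0.1 58 [ 0.43  -0.198] [ 0.471 -0.166] ((445.2958679199219, -187.0557098388672), (22.510631561279297, 47.02252960205078), 61.07605743408203)
0.115 66 [ 0.431 -0.198] [ 0.471 -0.169] ((447.03887939453125, -188.52255249023438), (23.493980407714844, 44.916229248046875), 66.22203063964844)
0.13 219 [ 0.43  -0.197] [ 0.47  -0.152] ((450.4788513183594, -175.1044158935547), (35.505062103271484, 38.982337951660156), 13.098038673400879)
```

View pics/s8.png

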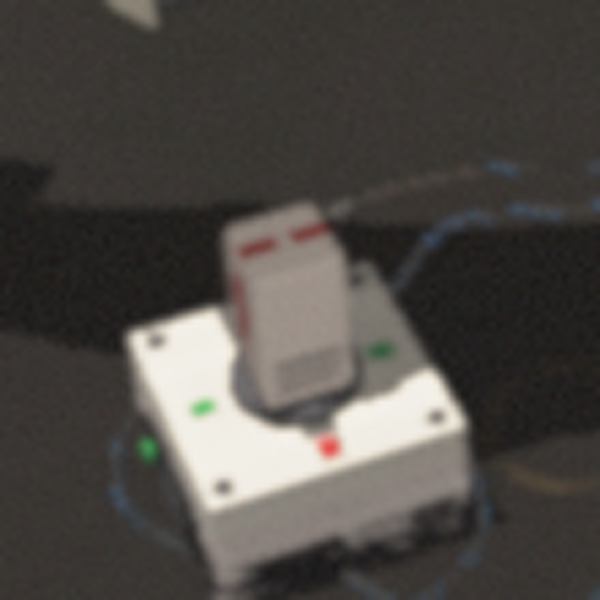

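The lamp is seated: its flange lies on the plate, the top is at 130 mm, its centre is about (0.450, -0.175), and the red stripes point along the green marks. The gripper is clear.

```bash
python3 -c "
from cell import arm
print(arm.sign_off())"
```

```text
the job is handed in; nothing more can be done
None
```

The lamp module was stood upright and let go on the worktop, then pushed fully into the socket and turned a quarter turn clockwise to the locked position. The job was handed in at about 25 s; the sign-off returned no verdict.

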